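Drive home the loose cover screws of a junction box

ROBOT

A 6-joint arm with a two-finger parallel gripper is mounted at the origin on the work surface. World frame = base frame: x ahead of the robot, y to its left, z up, the work surface at z = 0. Lengths are in m, angles in rad, forces in N, time in s.
With the tool pointing down it reaches from about 0.35 to 0.85 m from the base axis. Payload 8.1 kg.
Tool frame: the origin (TCP) lies on the centre line of the jaws, within the pads' length; the fingertips stand 17 mm ahead of it and the grasp point (between the pads) lies 2 mm behind it; z points along the fingers, y is the line along which they close (so a half turn about z gives the same grasp; the last joint's range is limited). The gripper opens to 93 mm and grips with 3 to 60 N. Pads are 15 mm wide; open, the fingers measure 128 mm over their backs; the gripper's body (75 mm by 188 mm) begins 65 mm behind the grasp point.
Start: joints at [-0.085, 0.13, 1.488, -0, 1.523, -0.085], TCP at [0.6, 0, 0.236] pointing down, gripper open.
Joint ranges: [-2.96, 2.96], [-0.89, 2.26], [0.02, 2.5], [-1.34, 4.48], [0, 2.73], [-2.66, 2.66]. Speed limits (rad/s): [2.39, 2.39, 2.79, 3.14, 3.14, 3.14].

INTERFACE

Orientations are given as a rotation vector (axis times angle).
In Python, from plant import telemetry, viewer, order gives the robot as it stands.
- The arm moves only by the tool send_rows, never from a script. Its argument "plan" is a list that holds one entry, the list of rows, each a list of 5 numbers: the closure, from -1 (fully open) to 1 (shut), then the shift along the world's x, y, z normalised to -1 to 1, where 1 is 0.2 m, then the turn about the world's z normalised to -1 to 1, where 1 is 60 degrees. A call has 1 to 20 rows; each row is the pose to reach, as a shift and turn from the pose commanded when the call began; what a row does not reach only later rows make up. A row lasts 1/12 s, in which the tool goes at most 41.7 mm and 7.16 degrees, less where a joint would pass 70% of its speed; a pose out of reach is approached as far as the arm can. A call with a number of a shift or a turn outside -1 to 1 is refused whole. A call with a gripper value outside its range is refused whole. The fingers move at their own pace and stop on an object; "force" is the grip in N (left out, the last holds). Time passes only in rows, so rows that repeat a pose let the fingers close. It gives the time, the measured TCP pose, the force, the opening and the grip force at its end, in the units of the state.
- telemetry.read_state(): the state, without advancing time (a new reading comes with each control period).
- viewer.read_camera(name): name is "scene" or "side" or "wrist"; returns (picture, depth): 480x640x3 uint8, blue, green, red; 480x640 float32, m along the optical axis (not along the pixel's ray), 0 where there is no reading.
- viewer.calibration(name): a dict with "camera_matrix" (3x3 intrinsics, pixels), "extrinsics" (4x4, takes a point from camera to world coordinates); the wrist camera has in their place "hand_eye" (4x4, takes a point from camera to tool coordinates, whose origin is the TCP and whose axes are the flange's). Camera axes: x right, y up, looking along -z (the intrinsics and any distortion apply to the point x, -y, -z); pixel columns grow to the right and rows downward; lengths in m; the calibration is good to about 2 mm. The wrist camera is an equidistant fisheye: a pixel r from the principal point sees the ray r / f radians off the axis. A picture is of the moment at which its call begins: read the wrist's pose just before it. calibration takes no time and is no camera call.
- order.close_job(): hands the job in; it is judged then, once.
The state is a dict: "t": time; "q": joint angles; "dq": joint speeds; "joint_torque": joint torques, N m; "tool_pos": TCP position; "orientation": TCP orientation; "force": force on the tool from outside, world axes, zero at the start; "wrist_torque": the same for the moment, N m; "opening": finger opening in m; "gripper_force": force on a finger pad.
Only numpy, scipy, OpenCV 4.12 (cv2) and the standard library are available. Lean on these libraries where they do the work, as an engineer would, in place of code of your own. Each camera call takes 0.05 s, during which the arm holds its last target. There are 200 camera calls.

TASK

Two of the four captive cover screws of the grey junction box still stand up with their red bands showing. Take the orange cross-head screwdriver from the tool rack, turn both of them clockwise with it until they stop fully home, their heads seated down on the cover like the other two, then stand the screwdriver back upright in its own hole of the rack and let go. Do not touch the screws with the gripper's fingers, and leave the nut driver in the rack, the white tape on the cover and the coupling on the board where they are.

Things in the scene. Friction and masses are not known exactly. Their poses are not given: they have to be found in the camera images.
- junction_box: Grey metal junction box, 140 x 190 mm (x, y), on a plywood board 220 x 300 x 12 mm; fixed. Origin: centre of the board's underside, on the bench; z up. Cover top 79 mm up; round bosses 36 mm across, 83 mm high, carry the four screws at x = +-50, y = +-75 mm. Conduit on the +y side, at most 57 mm high.
- loose_screw_1: Captive cover screw: round brass head 24 mm across with a cross recess, red band 27 mm across below it. Origin: centre of the head's top face, on its axis; axes as the box: the frame sinks with the screw but does not turn with it. Loose one, at x -50, y +75 mm on the box: starts 3.6 to 5.5 mm above home, red band showing. Home: head top 92 mm above the box's origin, a hard stop.
- loose_screw_2: Captive cover screw: round brass head 24 mm across with a cross recess, red band 27 mm across below it. Origin: centre of the head's top face, on its axis; axes as the box: the frame sinks with the screw but does not turn with it. Loose one, at x +50, y -75 mm on the box: starts 3.6 to 5.5 mm above home, red band showing. Home: head top 92 mm above the box's origin, a hard stop.
- recess_1 (a point): Middle of the recess floor of loose_screw_1, 6 mm under the head's top; axes as the box. Cross recess: two arms at right angles, each 5.5 mm wide, 17 mm long, 6 mm deep. Its direction is random and not reported: look, or turn the bit on the head under light pressure until it drops in. A bit skidding on the head under less than 10 N does not turn the screw.
- recess_2 (a point): The same for loose_screw_2, whose recess has a random direction of its own. Both screws: clockwise from above goes down, 15 mm a turn, so 1.5 to 2.3 rad to the hard stop; steady friction of about 0.1 N m; a screw stays where it is left, and pushing without turning does not move it.
- home_screw_1: Screw like the loose ones, at x -50, y -75 mm on the box, already home: head top 92 mm above the box's origin, no red to be seen. Nothing to do.
- home_screw_2: Screw like the loose ones, at x +50, y +75 mm on the box, already home: head top 92 mm above the box's origin, no red to be seen. Nothing to do.
- screwdriver: Cross-head screwdriver, orange handle, 175 mm long, 0.13 to 0.21 kg, upright in the rack. Origin: middle of the bit's tip; z up to the handle. Cross bit: two ribs 12 mm wide, 2 mm thick, 12 mm tall, along x and y; shaft 10 mm thick; handle from 85 to 175 mm up, waist at 105, above 112 flats 30 mm apart facing +-x and +-y, corners bevelled: grip across flats from above, at 140 to 155 mm.
- tool_rack: Blue steel bench rack, 75 x 270 mm (x, y), fixed: top plate 75 x 210 mm, 6 mm thick, upper face 100 mm high, on two end legs, open below. Three holes 21 mm square at y = -60, 0, +60 mm. Origin: centre of its underside. The screwdriver's shaft hangs in the hole at y -60, its handle's lower end resting on the plate; a nut driver stands at y +60; the middle is empty.
- rack_hole (a point): Centre of the screwdriver's own hole in the rack, at the plate's upper face, 100 mm above the bench; axes as the rack.
- nut_driver: Nut driver with a green handle, the same size and shape as the screwdriver but with a round socket 15 mm across at its end; stands in the rack's hole at y = +60 mm. Origin: centre of the socket's end; z up the tool. Loose; leave it.
- white_tape: Roll of white tape, 62 mm across, 19 mm high, lying on the box's cover. Origin: centre of its underside. Loose; leave it.
- coupling: Zinc-plated conduit coupling, 30 mm across, 60 mm high, standing on the plywood board. Origin: centre of its underside. Loose; leave it.
Not all that is in view belongs to the job. There is more than one size of the screwdriver; the job needs the largest.

How it is judged:
By the outcome, as a careful person would: the job done as asked, in the order asked, and still so for the second after the job is handed in, with the robot touching nothing.
It also fails if it takes over 72 s, if anything falls off the work surface, if the arm or the gripper's body presses on something with over 40 N, if the wrist force passes 120 N, or if a joint passes its speed limit or range.

## Working session

There is one attempt and no reset: what is moved stays moved. The work goes in short steps, Python scripts to look and compute and a tool call to move; the robot and the scene stay as the last step left them, time stands still between calls to the robot, and variables do not carry over. Pictures are saved under pics/ and viewed, at most 13 in all, crops included, and the job is handed in when it is done.

Besides the shell and the picture viewer there is one more tool, called after "Request:" as name(argument=value, ...), one argument or row to a line, values as JSON. send_rows: Moves the arm, as the interface text tells. Scaled input: -1 to 1 covers 0.2 m each way for a shift and 60 degrees each way for a turn. Its arguments: {"type":"object","properties":{"plan":{"type":"array"},"force":{"type":"number"}},"required":["plan"]}

```bash
ls; mkdir -p pics; python3 - <<'E'
from plant import telemetry, viewer
import numpy as np, cv2
s=telemetry.read_state(); print(s)
for n in ("scene","side","wrist"):
    c=viewer.calibration(n); print(n,{k:np.round(np.array(v),4).tolist() for k,v in c.items()})
    p,d=viewer.read_camera(n); cv2.imwrite(f"pics/{n}0.png",p); np.savez(f"{n}0.npz",p=p,d=d)
a=cv2.imread("pics/scene0.png");
E
```

```text
pics
{'t': 0.0, 'q': array([-8.54150412e-02,  1.31153739e-01,  1.48930807e+00,  4.23235919e-05,
        1.52302451e+00, -8.54189165e-02]), 'dq': array([ 1.28910286e-06, -5.18090021e-04, -6.59558017e-04,  1.63746958e-05,
        1.56815537e-03,  5.77909044e-04]), 'joint_torque': array([-1.61290725e-03, -5.59853125e+01, -4.91755986e+01,  7.67333270e-02,
        3.59135563e-02, -2.97389461e-04]), 'tool_pos': array([5.99438961e-01, 7.66498983e-05, 2.34576073e-01]), 'orientation': array([-2.22039565e+00, -2.22039968e+00,  1.86455449e-03]), 'force': array([-0.59556171,  0.02921256,  0.52875982]), 'wrist_torque': array([ 0.00197877, -0.06538853, -0.06313648]), 'gripper_force': 0.0, 'opening': 0.09297564043925574}
scene {'camera_matrix': [[476.9587, 0.0, 319.4503], [0.0, 476.9587, 242.794], [0.0, 0.0, 1.0]], 'extrinsics': [[0.3311, -0.5338, 0.7781, 1.3009], [0.9435, 0.1744, -0.2819, -0.2729], [0.0148, 0.8274, 0.5614, 0.6403], [0.0, 0.0, 0.0, 1.0]]}
side {'camera_matrix': [[615.5561, 0.0, 308.0697], [0.0, 615.5561, 238.6837], [0.0, 0.0, 1.0]], 'extrinsics': [[0.9839, 0.0939, -0.152, 0.3549], [-0.1786, 0.5405, -0.8222, -1.0207], [0.005, 0.8361, 0.5486, 0.7743], [0.0, 0.0, 0.0, 1.0]]}
wrist {'camera_matrix': [[371.6483, 0.0, 329.728], [0.0, 371.6483, 236.5765], [0.0, 0.0, 1.0]], 'hand_eye': [[0.0002, 0.9536, 0.301, 0.0853], [1.0, -0.0004, 0.0005, 0.0007], [0.0006, 0.301, -0.9536, -0.1497], [0.0, 0.0, 0.0, 1.0]]}
```

View pics/scene0.png

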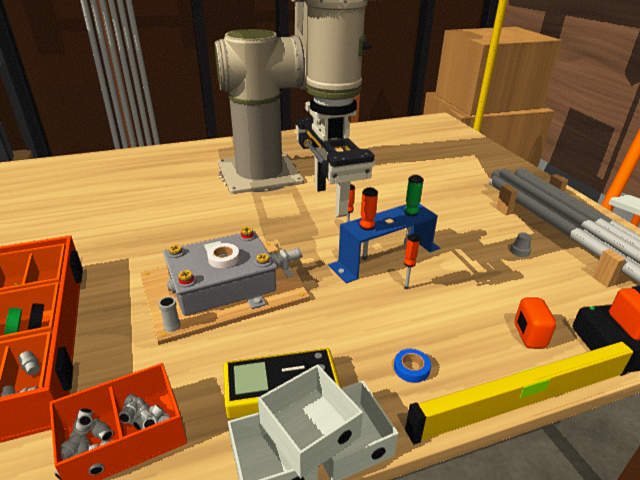

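View pics/side0.png

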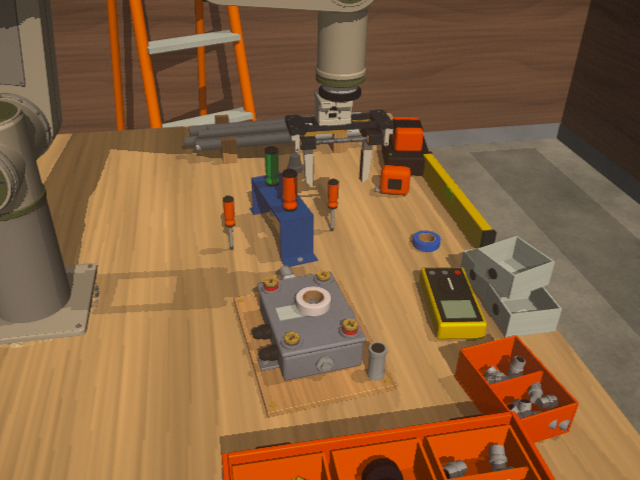

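View pics/wrist0.png

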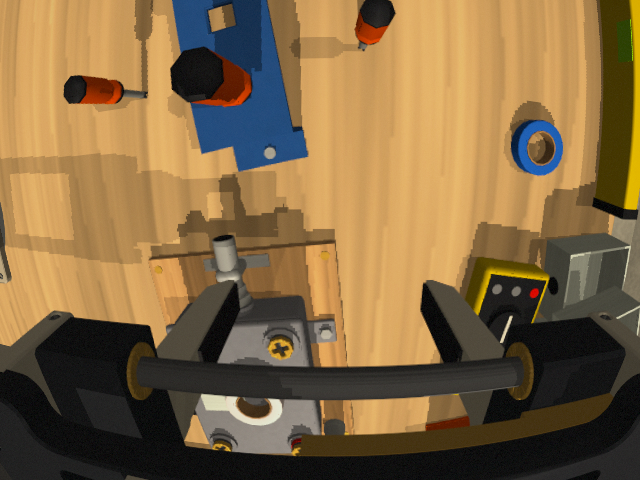

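The box lies in front of the rack. Red bands show on the two loose screws, at side (271,285) and (350,327). The large orange driver stands in the rack at side (289,190), with two smaller orange decoys beside the rack.

```bash
cat > h.py <<'E'
import numpy as np, cv2
from scipy.spatial.transform import Rotation as R
from plant import telemetry, viewer
def pose(s):
    T=np.eye(4);T[:3,:3]=R.from_rotvec(s["orientation"]).as_matrix();T[:3,3]=s["tool_pos"];return T
def rays(name,uv,T=None):
    """unit-depth rays: origin, dirs (world) scaled so that depth along axis=1"""
    c=viewer.calibration(name);K=np.array(c["camera_matrix"])
    E=np.array(c["extrinsics"]) if name!="wrist" else T@np.array(c["hand_eye"])
    uv=np.atleast_2d(uv).astype(float);a=(uv-K[:2,2])/[K[0,0],K[1,1]]
    if name=="wrist":
        r=np.linalg.norm(a,axis=1)+1e-12;a=a*(np.tan(r)/r)[:,None]
    d=np.c_[a[:,0],-a[:,1],-np.ones(len(a))]
    return E[:3,3],d@E[:3,:3].T
def plane(name,uv,z,T=None):
    o,d=rays(name,uv,T);return o+d*((z-o[2])/d[:,2])[:,None]
def cloud(name,d,mask,T=None):
    v,u=np.nonzero(mask&(d>0));o,r=rays(name,np.c_[u,v],T);return o+r*d[v,u][:,None]
def blobs(m,amin):
    n,l,s,c=cv2.connectedComponentsWithStats(m.astype(np.uint8))
    return [(c[i],s[i],l==i) for i in range(1,n) if s[i,4]>=amin]
def hsv(p): return cv2.cvtColor(p,cv2.COLOR_BGR2HSV)
E
python3 - <<'E'
from h import *
s=telemetry.read_state();T=pose(s)
for n in("scene","side","wrist"):
    z=np.load(n+"0.npz");p,d=z["p"],z["d"];h=hsv(p);H,S,V=[h[...,i].astype(int) for i in range(3)]
    print("==",n)
    for nm,m in(("blue",(H>100)&(H<125)&(S>140)&(V>40)),("orange",(H>=4)&(H<10)&(S>200)&(V>110)),("green",(H>55)&(H<80)&(S>120))):
        for c,st,k in blobs(m,60):
            X=cloud(n,d,k,T)
            if len(X)<20: continue
            if nm=="blue":
                print(nm,c.round(1),st[4],"zmax",X[:,2].max().round(3))
                q=X[abs(X[:,2]-.1)<.006]
                if len(q)>50:
                    r=cv2.minAreaRect((q[:,:2]*1000).astype(np.float32));print("  rect",r,np.percentile(q[:,2],50))
            else: print(nm,c.round(1),st[4],"med",np.median(X,0).round(3),"lo",X.min(0).round(3),"hi",X.max(0).round(3))
    m=(H>=18)&(H<32)&(S>140)&(V>120)
    for c,st,k in blobs(m,40):
        X=cloud(n,d,k,T)
        if len(X) and abs(np.median(X[:,2])-.095)<.02: print("brass",c.round(1),st[4],np.median(X,0).round(4),"plane",plane(n,c,.094,T).round(4))
E
```

```text
== scene
blue [380.7 236.1] 2846 zmax 0.134
  rect ((514.5088500976562, 171.6658172607422), (77.9091567993164, 210.1936492919922), 11.209941864013672) 0.10053214362748036
blue [411.6 367.1] 641 zmax 0.023
orange [350.7 200. ] 101 med [0.405 0.127 0.099] lo [0.397 0.121 0.067] hi [0.409 0.136 0.126]
orange [367.9 210.5] 427 med [0.537 0.108 0.147] lo [0.52  0.098 0.104] hi [0.544 0.127 0.182]
orange [ 93.3 407.7] 11096 med [ 0.76  -0.426  0.044] lo [ 0.342 -0.614 -0.002] hi [ 0.873 -0.311  0.088]
orange [411.  252.2] 265 med [0.639 0.159 0.1  ] lo [0.621 0.152 0.067] hi [0.645 0.174 0.127]
orange [ 30.4 264.5] 1090 med [ 0.356 -0.564  0.04 ] lo [ 0.35  -0.622  0.013] hi [ 0.395 -0.502  0.074]
orange [ 24.8 304.1] 965 med [ 0.491 -0.561  0.045] lo [ 0.487 -0.609  0.012] hi [ 0.538 -0.502  0.075]
orange [626.9 312.3] 1019 med [0.899 0.437 0.087] lo [0.866 0.428 0.055] hi [0.938 0.468 0.116]
orange [535.8 324.5] 1155 med [0.85  0.305 0.051] lo [0.794 0.287 0.005] hi [0.869 0.34  0.073]
orange [ 12.4 336.5] 65 med [ 0.611 -0.553  0.07 ] lo [ 0.609 -0.572  0.066] hi [ 0.614 -0.534  0.073]

[... 1888 characters left out ...]
7
  rect ((522.523681640625, 136.79598999023438), (75.08537292480469, 133.57244873046875), 11.117855072021484) 0.10076691244561414
blue [534.4 146.5] 1414 zmax 0.022
orange [369.5  33.1] 410 med [0.629 0.155 0.102] lo [0.621 0.153 0.071] hi [0.64  0.165 0.128]
orange [231.8  95.2] 404 med [0.535 0.103 0.116] lo [0.521 0.1   0.108] hi [0.542 0.127 0.184]
orange [102.2  94.7] 487 med [0.405 0.122 0.099] lo [0.395 0.116 0.068] hi [0.409 0.138 0.127]
brass [279.9 348.6] 272 [ 0.5528 -0.1182  0.0927] plane [[ 0.553  -0.1174  0.094 ]]
brass [220.3 446.8] 69 [ 0.4674 -0.2726  0.093 ] plane [[ 0.4684 -0.2716  0.094 ]]
brass [295.1 451. ] 47 [ 0.5597 -0.2646  0.0979] plane [[ 0.5596 -0.2692  0.094 ]]
```

Request:
send_rows(
  plan=[
    [[-1,-0.09,0.14,0.08,0.05],[-1,-0.18,0.28,0.16,0.1],[-1,-0.27,0.42,0.24,0.15],[-1,-0.35,0.565,0.32,0.187],[-1,-0.35,0.565,0.32,0.187],[-1,-0.35,0.565,0.32,0.187],[-1,-0.35,0.565,0.32,0.187]],
  ],
)

```text
t: 0.73
tool_pos: [0.53, 0.1128, 0.2991]
orientation: [1.993, 2.428, -0.001]
force: [-0.5, -0.2, -0.7]
opening: 0.0932
gripper_force: 0.0
```

```bash
python3 - <<'E'
from h import *
s=telemetry.read_state();T=pose(s);print(s["t"],s["q"].round(3),s["tool_pos"].round(4),R.from_matrix(T[:3,:3]).as_euler("ZYX",degrees=True).round(2),s["force"].round(2))
p,d=viewer.read_camera("wrist");cv2.imwrite("pics/w1.png",p);np.savez("w1.npz",p=p,d=d,T=T)
E
```

```text
0.7333 [ 1.150e-01 -4.500e-02  1.554e+00 -1.000e-03  1.633e+00 -8.100e-02] [0.53   0.1128 0.2991] [ 1.0123e+02  3.0000e-02 -1.7998e+02] [-0.49 -0.21 -0.75]
```

View pics/w1.png

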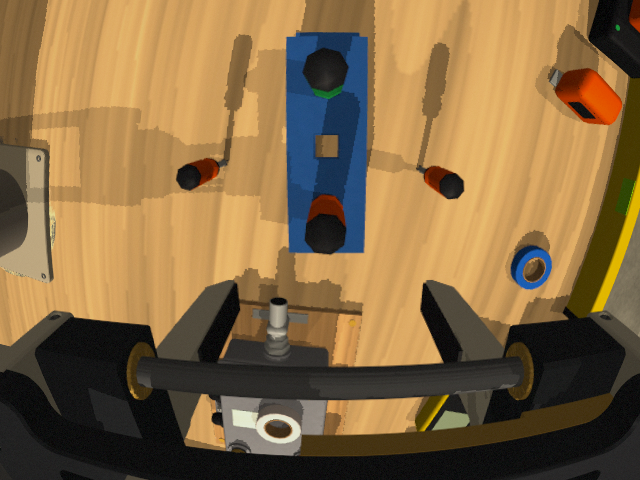

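Looking down, the rack is aligned with the picture, the driver's black octagonal cap is at (325,233), and the empty hole is at (326,146).

```bash
python3 - <<'E'
from h import *
z=np.load("w1.npz");p,d,T=z["p"],z["d"],z["T"];h=hsv(p);H,S,V=[h[...,i].astype(int) for i in range(3)]
bl=(H>100)&(H<125)&(S>140)&(V>40)
X=cloud("wrist",d,bl,T);q=X[abs(X[:,2]-.1)<.004]
print("rack rect",cv2.minAreaRect((q[:,:2]*1000).astype(np.float32)),np.median(q[:,2]))
# middle hole: non-blue around (326,146)
m=np.zeros_like(bl);m[125:168,305:348]=~bl[125:168,305:348]
for c,st,k in blobs(m,100):
    v,u=np.nonzero(k);P=plane("wrist",np.c_[u,v],.1,T);print("hole",c.round(1),st[4],cv2.minAreaRect((P[:,:2]*1000).astype(np.float32)))
# cap by depth
y,x=np.mgrid[:480,:640]
Z=np.full(d.shape,np.nan);o,r=rays("wrist",np.c_[x.ravel(),y.ravel()],T);W=(o+r*d.ravel()[:,None]).reshape(480,640,3)
for nm,(u,v) in dict(drv=(325,233),nut=(325,70)).items():
    box=(abs(x-u)<32)&(abs(y-v)<32)&(d>0)
    zt=np.percentile(W[...,2][box],97);k=box&(W[...,2]>zt-.004)&(W[...,2]<zt+.006)
    k=max(blobs(k,20),key=lambda b:b[1][4])[2]
    P=W[k];print(nm,"ztop",zt.round(4),k.sum(),"rect",cv2.minAreaRect((P[:,:2]*1000).astype(np.float32)),"mean",P.mean(0).round(4))
    pc=(V<60)&box; pc=max(blobs(pc,20),key=lambda b:b[1][4])[2]
c=p[195:265,285:365];cv2.imwrite("pics/capz.png",cv2.convertScaleAbs(cv2.resize(c,None,fx=7,fy=7,interpolation=cv2.INTER_NEAREST),alpha=2.5,beta=10))
E
```

```text
rack rect ((514.8428955078125, 175.1565704345703), (74.02467346191406, 209.2355194091797), 11.231551170349121) 0.10069206709508688
hole [326.6 145.9] 549 ((515.7467651367188, 174.6136932373047), (22.41256332397461, 20.766307830810547), 11.15107536315918)
drv ztop 0.1912 1019 rect ((526.5887451171875, 116.363037109375), (27.634302139282227, 27.821456909179688), 3.9779717922210693) mean [0.5265 0.1166 0.1898]
nut ztop 0.1913 1151 rect ((503.6159973144531, 233.53956604003906), (28.497493743896484, 27.264047622680664), 81.4859390258789) mean [0.5036 0.2329 0.1898]
```

View pics/capz.png

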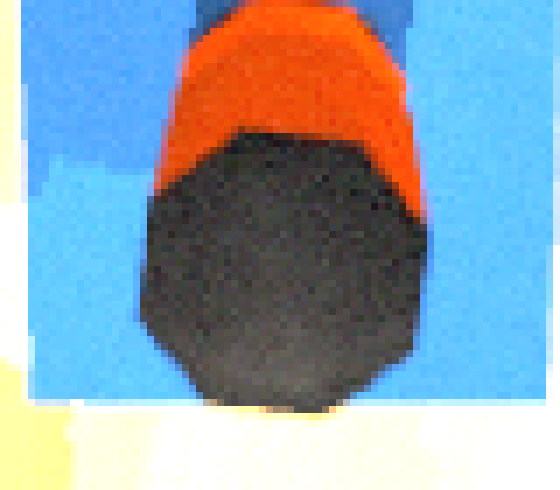

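Request:
send_rows(
  plan=[
    [[-1,-0.0175,0.019,-0.1,-0.12],[-1,-0.0175,0.019,-0.25,-0.12],[-1,-0.0175,0.019,-0.4,-0.12],[-1,-0.0175,0.019,-0.55,-0.12],[-1,-0.0175,0.019,-0.65,-0.12],[-1,-0.0175,0.019,-0.695,-0.12],[-1,-0.0175,0.019,-0.695,-0.12],[1,-0.0175,0.019,-0.695,-0.12],[1,-0.0175,0.019,-0.695,-0.12],[1,-0.0175,0.019,-0.695,-0.12],[1,-0.0175,0.019,-0.695,-0.12],[1,-0.0175,0.019,-0.695,-0.12],[1,-0.0175,0.019,-0.695,-0.12],[1,-0.0175,0.019,-0.695,-0.12],[1,-0.0175,0.019,-0.695,-0.12],[1,-0.0175,0.019,-0.695,-0.12]],
  ],
  force=50,
)

```text
t: 2.12
tool_pos: [0.5264, 0.1169, 0.1607]
orientation: [-2.142, -2.298, 0.0]
force: [-0.0, 0.6, -0.5]
opening: 0.0372
gripper_force: 0.0
```

```bash
python3 - <<'E'
from h import *
s=telemetry.read_state();T=pose(s);print(s["t"],s["q"].round(3),s["tool_pos"].round(4),R.from_matrix(T[:3,:3]).as_euler("ZYX",degrees=True).round(2),s["force"].round(2),s["wrist_torque"].round(3),s["opening"],s["gripper_force"])
E
```

```text
2.1167 [ 0.123  0.015  1.748 -0.     1.379  0.053] [0.5264 0.1169 0.1607] [  94.03    0.   -180.  ] [-0.    0.6  -0.45] [-0.012  0.054 -0.027] 0.037232706427940944 0.0
```

Request:
send_rows(
  plan=[
    [[1,0,0,0,0],[1,0,0,0,0],[1,0,0,0,0],[1,0,0,0,0],[1,0,0,0,0]],
  ],
)

```text
t: 2.53
tool_pos: [0.5264, 0.1169, 0.1605]
orientation: [-2.142, -2.298, 0.0]
force: [-0.0, 0.3, 0.1]
opening: 0.0301
gripper_force: 50.0
```

Request:
send_rows(
  plan=[
    [[1,0,0,0.15,0],[1,0,0,0.3,0],[1,0,0,0.45,0],[1,0,0,0.6,0],[1,0,0,0.75,0],[1,-0.01,-0.15,0.75,0],[1,-0.02,-0.3,0.75,0],[1,-0.03,-0.45,0.75,0],[1,-0.03,-0.6,0.75,0],[1,-0.03,-0.75,0.75,0],[1,-0.03,-0.9,0.75,0]],
  ],
)

```text
t: 3.45
tool_pos: [0.5201, -0.0645, 0.3103]
orientation: [-2.142, -2.298, 0.0]
force: [-0.1, -0.1, -1.9]
opening: 0.03
gripper_force: 50.0
```

Request:
send_rows(
  plan=[
    [[1,0,-0.15,0,0],[1,0,-0.3,0,0],[1,-0.01,-0.45,0,0],[1,-0.02,-0.6,0,0],[1,-0.02,-0.75,0,0],[1,-0.02,-0.85,-0.05,0],[1,-0.02,-0.91,-0.1,0],[1,-0.02,-0.91,-0.1,0],[1,-0.02,-0.91,-0.1,0],[1,-0.02,-0.91,-0.1,0]],
  ],
)

```text
t: 4.28
tool_pos: [0.5165, -0.2441, 0.2904]
orientation: [-2.141, -2.298, -0.0]
force: [-0.1, -0.9, -2.4]
opening: 0.0295
gripper_force: 50.0
```

```bash
python3 - <<'E'
from h import *
s=telemetry.read_state();T=pose(s);print(s["t"],s["q"].round(3),s["tool_pos"].round(4),R.from_matrix(T[:3,:3]).as_euler("ZYX",degrees=True).round(2),s["force"].round(2),s["wrist_torque"].round(3),s["opening"],s["gripper_force"])
p,d=viewer.read_camera("wrist");cv2.imwrite("pics/w2.png",p);np.savez("w2.npz",p=p,d=d,T=T)
E
```

```text
4.2833 [-5.320e-01  3.700e-02  1.488e+00  1.000e-03  1.618e+00 -6.020e-01] [ 0.5165 -0.2441  0.2904] [ 9.4060e+01 -6.0000e-02 -1.7997e+02] [-0.06 -0.94 -2.37] [ 0.041 -0.002  0.032] 0.02953431322580949 49.99925673007965
```

View pics/w2.png

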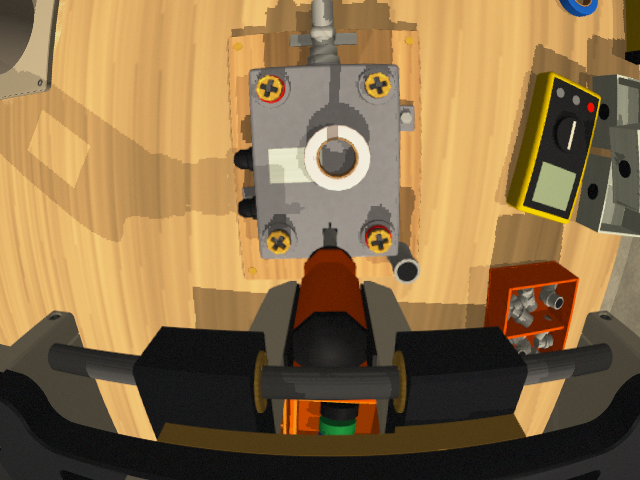

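The one view shows all four screws, with the loose ones at (270,88) and (378,239) and the driver's tip at about (330,228).

```bash
cat > meas.py <<'E'
from h import *
def heads(p,d,T,seeds,zs):
    h=hsv(p);H,S,V=[h[...,i].astype(int) for i in range(3)]
    out=[]
    for (u,v),z0 in zip(seeds,zs):
        w=18;sub=np.s_[v-w:v+w,u-w:u+w]
        m=np.zeros(H.shape,np.uint8);m[sub]=((H>=14)&(H<34)&(S>110)&(V>90))[sub]
        k=max(blobs(m,30),key=lambda b:b[1][4])[2].astype(np.uint8)
        hull=cv2.convexHull(np.argwhere(k)[:,::-1].astype(np.int32))
        f=np.zeros_like(m);cv2.fillConvexPoly(f,hull,1)
        W=cloud("wrist",d,f>0,T);zm=np.median(W[:,2]) if len(W) else np.nan
        vv,uu=np.nonzero(f);P=plane("wrist",np.c_[uu,vv],z0,T)[:,:2];c=P.mean(0)
        g=p[vv,uu].max(1).astype(float);r=P-c;rad=np.hypot(*r.T);ins=(rad<.0095)&(rad>.0025)
        wt=np.clip(np.percentile(g[ins],70)-g,0,None)*ins
        th=np.arctan2(r[:,1],r[:,0]);a=np.angle((wt*np.exp(4j*th)).sum())/4
        q=abs((wt*np.exp(4j*th)).sum())/wt.sum()
        out.append((c,zm,np.degrees(a),q));print((u,v),"c",c.round(4),"zmed",round(float(zm),4),"cross deg",round(np.degrees(a),1),"q",round(q,2),"npx",len(uu),"diam mm",round(2000*np.sqrt(cv2.contourArea((P*1e5).astype(np.float32)[cv2.convexHull((P*1e5).astype(np.float32),returnPoints=False)[:,0]])/1e10/np.pi),1))
    return out
E
python3 - <<'E'
from meas import *
z=np.load("w2.npz");p,d,T=z["p"],z["d"],z["T"]
o=heads(p,d,T,[(270,88),(378,239),(279,241),(377,84)],[.097,.097,.092,.092])
c=np.array([a[0] for a in o]);print("mid",((c[0]+c[1])/2).round(4),((c[2]+c[3])/2).round(4))
B=np.array([[-.05,.075],[.05,-.075],[-.05,-.075],[.05,.075]])
A=cv2.estimateAffinePartial2D(B,c)[0];print("scale",np.hypot(A[0,0],A[1,0]),"yaw",np.degrees(np.arctan2(A[1,0],A[0,0])),A[:,2]);print((c-(B@A[:,:2].T+A[:,2])).round(4).tolist())
cr=lambda u,v,w,f:cv2.resize(p[v-w:v+w,u-w:u+w],None,fx=f,fy=f,interpolation=cv2.INTER_CUBIC)
cv2.imwrite("pics/cr2.png",np.hstack([cr(270,88,18,7),cr(378,239,18,7),cr(332,232,18,7)]))
E
```

```text
(270, 88) c [ 0.4532 -0.129 ] zmed 0.0972 cross deg -14.0 q 0.39 npx 558 diam mm 24.4
(378, 239) c [ 0.5672 -0.268 ] zmed 0.097 cross deg 17.5 q 0.38 npx 476 diam mm 24.2
(279, 241) c [ 0.468 -0.278] zmed 0.0919 cross deg -32.8 q 0.39 npx 461 diam mm 24.2
(377, 84) c [ 0.5523 -0.1191] zmed 0.0917 cross deg 20.2 q 0.4 npx 545 diam mm 24.2
mid [ 0.5102 -0.1985] [ 0.5101 -0.1985]
scale 0.9974681274053798 yaw 5.70272130030242 [ 0.51014249 -0.19852581]
[[0.0001, 0.0], [-0.0, -0.0], [0.0, -0.0001], [-0.0001, 0.0]]
```

View pics/cr2.png

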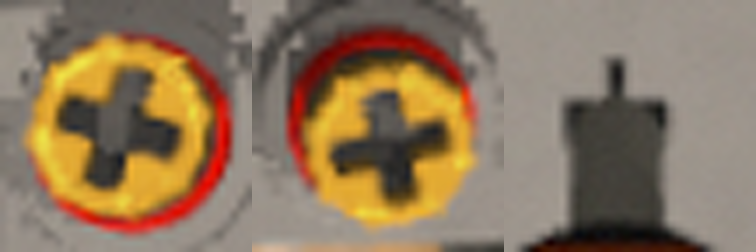

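```bash
python3 - <<'E'
from meas import *
T=np.load("w2.npz")["T"]
P=plane("wrist",np.array([[330,229],[330,228],[331,230]]),T[2,3]-.145,T);print((P-T[:3,3]).round(4), T[:3,3])
E
```

```text
[[ 0.0009 -0.001  -0.145 ]
 [ 0.0008 -0.0002 -0.145 ]
 [ 0.0017 -0.0018 -0.145 ]] [ 0.5165494  -0.24409142  0.29038538]
```

Request:
send_rows(
  plan=[
    [[1,0.1,-0.05,0,0.1],[1,0.2,-0.1,0,0.2],[1,0.2485,-0.1145,-0.1,0.2],[1,0.2485,-0.1145,-0.2,0.2],[1,0.2485,-0.1145,-0.2,0.2],[1,0.2485,-0.1145,-0.2,0.2],[1,0.2485,-0.1145,-0.2,0.2]],
  ],
)

```text
t: 4.92
tool_pos: [0.5666, -0.2674, 0.2522]
orientation: [1.888, 2.509, 0.0]
force: [-1.8, 0.5, -0.9]
opening: 0.0299
gripper_force: 50.0
```

```bash
cat > st.py <<'E'
from h import *
s=telemetry.read_state();T=pose(s);print(round(s["t"],2),s["q"].round(3),s["tool_pos"].round(4),"yaw",(R.from_matrix(T[:3,:3]).as_euler("ZYX",degrees=True)[0]-90).round(2),"F",s["force"].round(2),"M",s["wrist_torque"].round(3),round(s["opening"],4),round(s["gripper_force"],1))
E
python3 st.py; python3 - <<'E'
from meas import *
s=telemetry.read_state();T=pose(s)
p,d=viewer.read_camera("wrist");np.savez("w3.npz",p=p,d=d,T=T)
t=np.array([*s["tool_pos"]])
cv2.imwrite("pics/w3.png",cv2.resize(p[180:280,265:395],None,fx=6,fy=6,interpolation=cv2.INTER_CUBIC))
E
```

```text
4.92 [-0.523  0.194  1.387  0.     1.559 -0.803] [ 0.5666 -0.2674  0.2522] yaw 16.07 F [-1.75  0.51 -0.89] M [ 0.015 -0.027  0.01 ] 0.0299 50.0
```

View pics/w3.png

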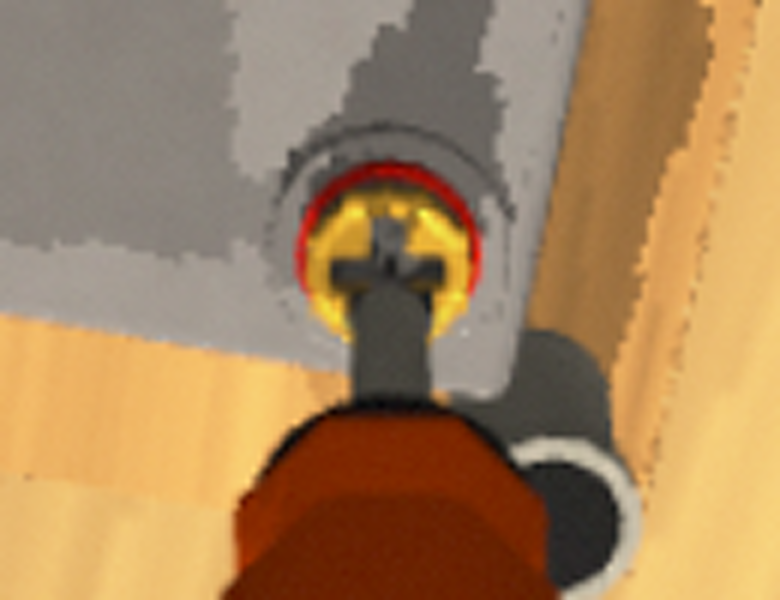

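The bit stands over screw 2 with its ribs lined up with the cross, so I can lower it.

Request:
send_rows(
  plan=[
    [[1,-0.002,0.002,-0.02,0],[1,-0.002,0.002,-0.04,0],[1,-0.002,0.002,-0.055,0],[1,-0.002,0.002,-0.065,0],[1,-0.002,0.002,-0.075,0],[1,-0.002,0.002,-0.075,0],[1,-0.002,0.002,-0.075,0],[1,-0.002,0.002,-0.075,0]],
  ],
)

```text
t: 5.63
tool_pos: [0.5657, -0.2677, 0.2363]
orientation: [1.89, 2.509, -0.0]
force: [-3.0, 1.0, 5.4]
opening: 0.0295
gripper_force: 50.0
```

```bash
python3 st.py
```

```text
5.63 [-0.524  0.199  1.41  -0.     1.531 -0.803] [ 0.5657 -0.2677  0.2363] yaw 16.01 F [-2.96  0.98  5.38] M [ 0.393  0.858 -0.022] 0.0295 50.0
```

Request:
send_rows(
  plan=[
    [[1,0,0,0.001,-0.1],[1,0,0,0.001,-0.2],[1,0,0,0,-0.3],[1,0,0,-0.0015,-0.4],[1,0,0,-0.003,-0.5],[1,0,0,-0.0045,-0.6],[1,0,0,-0.006,-0.7],[1,0,0,-0.0075,-0.8],[1,0,0,-0.009,-0.9],[1,0,0,-0.01,-1],[1,0,0,-0.01,-1],[1,0,0,-0.01,-1]],
  ],
)

```text
t: 6.63
tool_pos: [0.5672, -0.2679, 0.2347]
orientation: [2.887, 1.232, 0.005]
force: [4.7, -0.5, 2.8]
opening: 0.0294
gripper_force: 50.0
```

```bash
python3 st.py
```

```text
6.63 [-5.230e-01  2.000e-01  1.412e+00  1.000e-03  1.525e+00  2.410e-01] [ 0.5672 -0.2679  0.2347] yaw -43.78 F [ 4.66 -0.54  2.83] M [ 0.104 -1.578  0.074] 0.0294 50.0
```

Request:
send_rows(
  plan=[
    [[1,0,0,-0.0012,-0.1],[1,0,0,-0.0024,-0.2],[1,0,0,-0.0037,-0.3],[1,0,0,-0.005,-0.4],[1,0,0,-0.0062,-0.5],[1,0,0,-0.0075,-0.6],[1,0,0,-0.0087,-0.7],[1,0,0,-0.01,-0.8],[1,0,0,-0.0112,-0.9],[1,0,0,-0.0125,-1],[1,0,0,-0.0125,-1]],
  ],
)

```text
t: 7.55
tool_pos: [0.5673, -0.269, 0.2323]
orientation: [3.115, -0.387, 0.007]
force: [5.5, -3.1, 2.6]
opening: 0.0299
gripper_force: 50.0
```

```bash
python3 st.py
```

```text
7.55 [-5.240e-01  2.020e-01  1.415e+00 -1.000e-03  1.520e+00  1.294e+00] [ 0.5673 -0.269   0.2323] yaw -104.15 F [ 5.54 -3.1   2.64] M [-0.913 -1.848  0.089] 0.0299 50.0
```

Request:
send_rows(
  plan=[
    [[1,0,0,-0.0012,-0.1],[1,0,0,-0.0024,-0.2],[1,0,0,-0.003,-0.27],[1,0,0,-0.003,-0.27]],
  ],
)

```text
t: 7.88
tool_pos: [0.5671, -0.2692, 0.2316]
orientation: [3.031, -0.819, 0.007]
force: [5.0, -3.6, 1.1]
opening: 0.0298
gripper_force: 50.0
```

```bash
python3 st.py
```

```text
7.88 [-5.240e-01  2.020e-01  1.416e+00 -1.000e-03  1.519e+00  1.575e+00] [ 0.5671 -0.2692  0.2316] yaw -120.26 F [ 4.98 -3.6   1.06] M [-1.13  -1.687  0.066] 0.0298 50.0
```

Request:
send_rows(
  plan=[
    [[1,0,0,-0.001,-0.07],[1,0,0,-0.002,-0.13],[1,0,0,-0.003,-0.2],[1,0,0,-0.003,-0.2]],
  ],
)

```text
t: 8.22
tool_pos: [0.567, -0.2694, 0.2313]
orientation: [2.928, -1.131, 0.008]
force: [5.3, -4.1, 2.4]
opening: 0.0296
gripper_force: 50.0
```

```bash
python3 st.py
```

```text
8.22 [-5.240e-01  2.020e-01  1.417e+00 -1.000e-03  1.518e+00  1.784e+00] [ 0.567  -0.2694  0.2313] yaw -132.24 F [ 5.25 -4.09  2.45] M [-1.263 -1.448  0.219] 0.0296 50.0
```

Request:
send_rows(
  plan=[
    [[1,0,0,0,-0.06],[1,0,0,0,-0.12],[1,0,0,0,-0.12],[1,0,0,0,-0.12]],
  ],
)

```text
t: 8.55
tool_pos: [0.5669, -0.2694, 0.2312]
orientation: [2.855, -1.306, 0.007]
force: [3.9, -4.7, 3.4]
opening: 0.0299
gripper_force: 50.0
```

```bash
python3 st.py
```

```text
8.55 [-0.524  0.202  1.417 -0.002  1.518  1.905] [ 0.5669 -0.2694  0.2312] yaw -139.18 F [ 3.89 -4.71  3.43] M [-1.332 -1.283  0.403] 0.0299 50.0
```

Request:
send_rows(
  plan=[
    [[1,0,0,0,-0.07],[1,0,0,0,-0.07],[1,0,0,0,0.05],[1,0,0,0,0.15],[1,0,0,0.01,0.18],[1,0,0,0.03,0.18],[1,0,0,0.06,0.18],[1,0,0,0.12,0.18],[1,0,0,0.2,0.18],[1,0,0,0.3,0.18],[1,0,0,0.3,0.18]],
  ],
)

```text
t: 9.47
tool_pos: [0.5668, -0.2684, 0.295]
orientation: [2.965, -1.035, 0.008]
force: [-0.0, -0.4, -0.1]
opening: 0.0295
gripper_force: 50.0
```

```bash
python3 st.py;python3 - <<'E'
from meas import *
s=telemetry.read_state();T=pose(s)
p,d=viewer.read_camera("side");P=np.hstack([cv2.resize(p[250:360,250:390],(700,550),interpolation=cv2.INTER_CUBIC)])
cv2.imwrite("pics/s4.png",P)
h=hsv(p);H,S,V=[h[...,i].astype(int) for i in range(3)]
for n,(u,v) in dict(l1=(270,281),l2=(350,324),h1=(292,338),h2=(323,274)).items():
    k=np.zeros(H.shape,bool);k[v-8:v+9,u-9:u+10]=True;k&=(H>=14)&(H<34)&(S>110)&(V>90)
    r=np.zeros(H.shape,bool);r[v-12:v+14,u-13:u+14]=True;r&=((H<6)|(H>174))&(S>150)&(V>60)
    W=cloud("side",d,k);print(n,k.sum(),np.median(W,0).round(4),"red",r.sum())
E
```

```text
9.47 [-0.524  0.182  1.324 -0.     1.63   1.718] [ 0.5668 -0.2684  0.295 ] yaw -128.48 F [-0.01 -0.41 -0.12] M [ 0.033 -0.009 -0.037] 0.0295 50.0
l1 218 [ 0.4538 -0.1198  0.0909] red 41
l2 165 [ 0.5675 -0.2683  0.0908] red 0
h1 150 [ 0.4651 -0.2807  0.0917] red 0
h2 215 [ 0.5602 -0.1017  0.0796] red 0
```

Request:
send_rows(
  plan=[
    [[1,-0.06,0.07,0,0.11],[1,-0.12,0.14,0,0.22],[1,-0.18,0.21,0,0.33],[1,-0.24,0.28,0,0.44],[1,-0.3,0.35,0,0.55],[1,-0.36,0.42,0,0.66],[1,-0.42,0.5,0,0.77],[1,-0.48,0.58,0,0.88],[1,-0.54,0.66,0,1],[1,-0.573,0.7,0,1]],
  ],
)

```text
t: 10.35
tool_pos: [0.4496, -0.1261, 0.2886]
orientation: [-3.083, -0.595, 0.003]
force: [0.2, 0.4, -1.8]
opening: 0.0299
gripper_force: 50.0
```

Request:
send_rows(
  plan=[
    [[1,0,0,0,0.11],[1,0,0,0,0.22],[1,0,0,0,0.33],[1,0,0,0,0.44],[1,0,0,0,0.55],[1,0,0,0,0.66],[1,0,0,0,0.77],[1,0,0,0,0.88],[1,0,0,0,1]],
  ],
)

```text
t: 11.1
tool_pos: [0.4509, -0.1278, 0.2889]
orientation: [-2.38, -2.049, 0.001]
force: [-0.1, -0.3, -2.2]
opening: 0.0298
gripper_force: 50.0
```

Request:
send_rows(
  plan=[
    [[1,0,0,0,0.11],[1,0,0,0,0.22],[1,0,0,0,0.33],[1,0,0,0,0.44],[1,0,0,0,0.55],[1,0,0,0,0.66],[1,0,0,0,0.77],[1,0,0,0,0.88],[1,0,0,0,1]],
  ],
)

```text
t: 11.85
tool_pos: [0.4509, -0.1278, 0.2889]
orientation: [-1.037, -2.964, 0.0]
force: [-0.3, 0.2, -1.2]
opening: 0.0298
gripper_force: 50.0
```

Request:
send_rows(
  plan=[
    [[1,0,0,-0.05,0.11],[1,0,0,-0.1,0.22],[1,0,0,-0.15,0.33],[1,0,0,-0.2,0.45],[1,0,0,-0.2,0.45],[1,0,0,-0.2,0.45],[1,0,0,-0.2,0.45]],
  ],
)

```text
t: 12.43
tool_pos: [0.4512, -0.1278, 0.2501]
orientation: [-0.328, -3.124, 0.0]
force: [0.3, 1.2, -1.5]
opening: 0.0296
gripper_force: 50.0
```

```bash
python3 st.py; python3 - <<'E'
from meas import *
s=telemetry.read_state();T=pose(s)
p,d=viewer.read_camera("wrist");np.savez("w5.npz",p=p,d=d,T=T)
cv2.imwrite("pics/w5.png",cv2.resize(p[180:280,265:395],None,fx=6,fy=6,interpolation=cv2.INTER_CUBIC))
E
```

```text
12.43 [-0.385 -0.237  1.816 -0.     1.562 -1.747] [ 0.4512 -0.1278  0.2501] yaw 78.01 F [ 0.28  1.18 -1.46] M [ 0.048 -0.039 -0.013] 0.0296 50.0
```

View pics/w5.png

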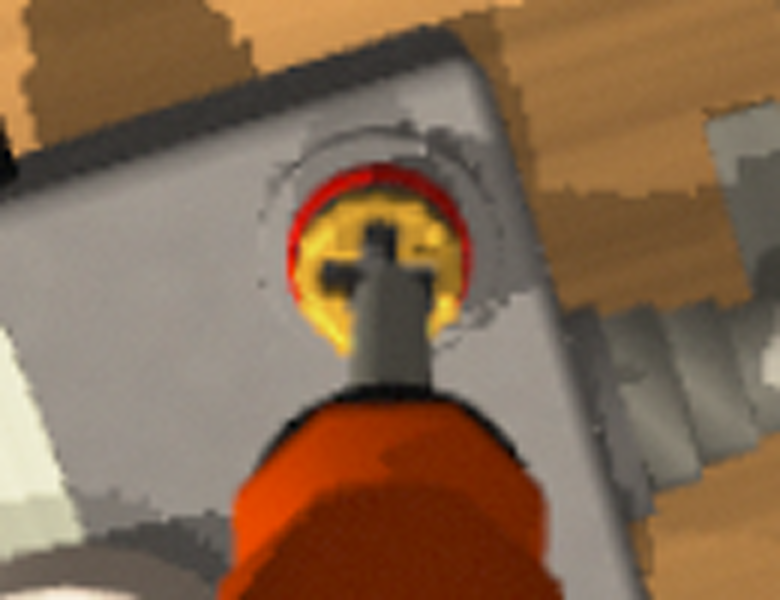

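The ribs are lined up with the cross of screw 1, but the bit sits about 2 px (1.5 mm) to the right of its centre. I'll correct that on the way down.

Request:
send_rows(
  plan=[
    [[1,-0.001,-0.0075,0,0],[1,-0.001,-0.0075,-0.02,0],[1,-0.001,-0.0075,-0.035,0],[1,-0.001,-0.0075,-0.048,0],[1,-0.001,-0.0075,-0.058,0],[1,-0.001,-0.0075,-0.068,0],[1,-0.001,-0.0075,-0.068,0],[1,-0.001,-0.0075,-0.068,0]],
  ],
)

```text
t: 13.15
tool_pos: [0.4512, -0.1292, 0.2368]
orientation: [0.319, 3.125, -0.0]
force: [1.5, -0.8, 2.3]
opening: 0.0298
gripper_force: 50.0
```

```bash
python3 st.py
```

```text
13.15 [-0.388 -0.232  1.836  0.     1.537 -1.756] [ 0.4512 -0.1292  0.2368] yaw 78.34 F [ 1.46 -0.8   2.27] M [ 0.094 -0.21  -0.009] 0.0298 50.0
```

Request:
send_rows(
  plan=[
    [[1,0,0,0.001,-0.1],[1,0,0,0.001,-0.2],[1,0,0,0,-0.3],[1,0,0,-0.0015,-0.4],[1,0,0,-0.003,-0.5],[1,0,0,-0.0045,-0.6],[1,0,0,-0.006,-0.7],[1,0,0,-0.0075,-0.8],[1,0,0,-0.009,-0.9],[1,0,0,-0.01,-1],[1,0,0,-0.01,-1]],
  ],
)

```text
t: 14.07
tool_pos: [0.4519, -0.1297, 0.2353]
orientation: [1.844, 2.54, 0.001]
force: [2.4, -1.5, 2.7]
opening: 0.0299
gripper_force: 50.0
```

```bash
python3 st.py
```

```text
14.07 [-0.388 -0.231  1.838 -0.     1.532 -0.703] [ 0.4519 -0.1297  0.2353] yaw 18.05 F [ 2.38 -1.46  2.74] M [-0.559 -0.866  0.078] 0.0299 50.0
```

Request:
send_rows(
  plan=[
    [[1,0,0,-0.0012,-0.1],[1,0,0,-0.0024,-0.2],[1,0,0,-0.0037,-0.3],[1,0,0,-0.005,-0.4],[1,0,0,-0.0062,-0.5],[1,0,0,-0.0075,-0.6],[1,0,0,-0.0087,-0.7],[1,0,0,-0.0087,-0.7]],
  ],
)

```text
t: 14.73
tool_pos: [0.4518, -0.1297, 0.2335]
orientation: [2.629, 1.715, 0.002]
force: [3.2, -1.4, 4.0]
opening: 0.0297
gripper_force: 50.0
```

```bash
python3 st.py
```

```text
14.73 [-0.388 -0.23   1.841 -0.     1.528  0.026] [ 0.4518 -0.1297  0.2335] yaw -23.75 F [ 3.15 -1.43  4.03] M [-0.711 -0.836  0.12 ] 0.0297 50.0
```

Request:
send_rows(
  plan=[
    [[1,0,0,-0.0012,-0.1],[1,0,0,-0.0024,-0.2],[1,0,0,-0.0037,-0.3],[1,0,0,-0.005,-0.4],[1,0,0,-0.0062,-0.5],[1,0,0,-0.0075,-0.6],[1,0,0,-0.0087,-0.7],[1,0,0,-0.0087,-0.7]],
  ],
)

```text
t: 15.4
tool_pos: [0.4516, -0.1296, 0.2317]
orientation: [3.069, 0.663, 0.003]
force: [2.7, -1.7, 4.3]
opening: 0.0299
gripper_force: 50.0
```

```bash
python3 st.py
```

```text
15.4 [-0.388 -0.229  1.843 -0.     1.526  0.757] [ 0.4516 -0.1296  0.2317] yaw -65.61 F [ 2.66 -1.69  4.28] M [-0.679 -0.706  0.073] 0.0299 50.0
```

Request:
send_rows(
  plan=[
    [[1,0,0,-0.001,-0.07],[1,0,0,-0.002,-0.14],[1,0,0,-0.003,-0.2],[1,0,0,-0.003,-0.2]],
  ],
)

```text
t: 15.73
tool_pos: [0.4516, -0.1296, 0.2312]
orientation: [3.121, 0.345, 0.003]
force: [2.1, -2.0, 6.8]
opening: 0.0299
gripper_force: 50.0
```

```bash
python3 st.py
```

```text
15.73 [-0.388 -0.229  1.844 -0.     1.525  0.963] [ 0.4516 -0.1296  0.2312] yaw -77.4 F [ 2.13 -2.01  6.8 ] M [-0.614 -0.624  0.034] 0.0299 50.0
```

Request:
send_rows(
  plan=[
    [[1,0,0,0,-0.07],[1,0,0,0,-0.14],[1,0,0,0,-0.2],[1,0,0,0,-0.2]],
  ],
)

```text
t: 16.07
tool_pos: [0.4516, -0.1296, 0.2311]
orientation: [3.14, 0.017, 0.003]
force: [1.8, -3.0, 5.0]
opening: 0.0298
gripper_force: 50.0
```

```bash
python3 st.py
```

```text
16.07 [-0.388 -0.229  1.844 -0.     1.525  1.172] [ 0.4516 -0.1296  0.2311] yaw -89.38 F [ 1.79 -3.05  5.04] M [-0.753 -0.589  0.413] 0.0298 50.0
```

Request:
send_rows(
  plan=[
    [[1,0,0,0,-0.07],[1,0,0,0,-0.1],[1,0,0,0,-0.1]],
  ],
)

```text
t: 16.32
tool_pos: [0.4516, -0.1296, 0.2311]
orientation: [3.137, -0.144, 0.003]
force: [2.1, -1.1, 5.1]
opening: 0.0297
gripper_force: 50.0
```

```bash
python3 st.py
```

```text
16.32 [-0.388 -0.229  1.844 -0.     1.525  1.274] [ 0.4516 -0.1296  0.2311] yaw -95.26 F [ 2.09 -1.13  5.14] M [-0.708 -0.546  0.588] 0.0297 50.0
```

Request:
send_rows(
  plan=[
    [[1,0,0,0,0.1],[1,0,0,0,0.18],[1,0,0,0.01,0.2],[1,0,0,0.03,0.2],[1,0,0,0.06,0.2],[1,0,0,0.12,0.2],[1,0,0,0.2,0.2],[1,0,0,0.35,0.2],[1,0,0,0.35,0.2]],
  ],
)

```text
t: 17.07
tool_pos: [0.4522, -0.1294, 0.3061]
orientation: [3.134, 0.179, 0.009]
force: [1.2, 0.9, 0.8]
opening: 0.0299
gripper_force: 50.0
```

```bash
python3 st.py;python3 - <<'E'
from meas import *
p,d=viewer.read_camera("side");cv2.imwrite("pics/s6.png",cv2.resize(p[250:360,250:390],(700,550),interpolation=cv2.INTER_CUBIC))
h=hsv(p);H,S,V=[h[...,i].astype(int) for i in range(3)]
for n,(u,v) in dict(l1=(270,283),l2=(350,326),h1=(292,338),h2=(323,274)).items():
    k=np.zeros(H.shape,bool);k[v-8:v+9,u-9:u+10]=True;k&=(H>=18)&(H<32)&(S>140)&(V>120)
    r=np.zeros(H.shape,bool);r[v-12:v+14,u-13:u+14]=True;r&=((H<6)|(H>174))&(S>150)&(V>60)
    W=cloud("side",d,k);print(n,k.sum(),np.median(W,0).round(4),"red",r.sum())
E
```

```text
17.07 [-0.388 -0.25   1.726  0.     1.659  1.068] [ 0.4522 -0.1294  0.3061] yaw -83.45 F [1.18 0.88 0.75] M [0.035 0.034 0.03 ] 0.0299 50.0
l1 103 [ 0.4507 -0.1326  0.092 ] red 0
l2 119 [ 0.5649 -0.272   0.0916] red 0
h1 127 [ 0.4654 -0.2809  0.0917] red 0
h2 98 [ 0.5502 -0.123   0.0923] red 0
```

Request:
send_rows(
  plan=[
    [[1,0.02,0.07,0,0.11],[1,0.04,0.14,0,0.22],[1,0.06,0.21,0,0.33],[1,0.08,0.28,0,0.44],[1,0.1,0.35,0,0.55],[1,0.12,0.42,0,0.66],[1,0.14,0.49,0,0.77],[1,0.16,0.55,0,0.88],[1,0.185,0.615,0,1],[1,0.185,0.615,0,1]],
  ],
)

```text
t: 17.95
tool_pos: [0.4876, -0.004, 0.299]
orientation: [-2.618, -1.732, 0.002]
force: [0.2, 1.0, -2.5]
opening: 0.0295
gripper_force: 50.0
```

Request:
send_rows(
  plan=[
    [[1,0.03,0.12,0,0.1],[1,0.06,0.24,0,0.2],[1,0.1,0.36,0,0.3],[1,0.14,0.48,0,0.4],[1,0.186,0.617,0,0.459],[1,0.186,0.617,0,0.459],[1,0.186,0.617,0,0.459],[1,0.186,0.617,0,0.459]],
  ],
)

```text
t: 18.62
tool_pos: [0.5246, 0.1166, 0.2995]
orientation: [-2.146, -2.293, 0.003]
force: [-0.4, -0.7, -2.2]
opening: 0.0301
gripper_force: 50.0
```

```bash
python3 st.py; python3 - <<'E'
from meas import *
s=telemetry.read_state();T=pose(s)
p,d=viewer.read_camera("wrist");np.savez("w7.npz",p=p,d=d,T=T)
h=hsv(p);H,S,V=[h[...,i].astype(int) for i in range(3)]
bl=(H>100)&(H<125)&(S>140)&(V>40)
X=cloud("wrist",d,bl,T);q=X[abs(X[:,2]-.1)<.004];print(cv2.minAreaRect((q[:,:2]*1000).astype(np.float32)))
cv2.imwrite("pics/w7.png",cv2.resize(p[140:270,255:405],None,fx=4.5,fy=4.5,interpolation=cv2.INTER_CUBIC))
E
```

```text
18.62 [ 1.240e-01 -5.600e-02  1.563e+00 -1.000e-03  1.636e+00  5.700e-02] [0.5246 0.1166 0.2995] yaw 3.79 F [-0.4  -0.7  -2.24] M [0.005 0.013 0.008] 0.0301 50.0
((514.6925048828125, 175.08364868164062), (74.32396697998047, 210.01019287109375), 10.9810209274292)
```

View pics/w7.png

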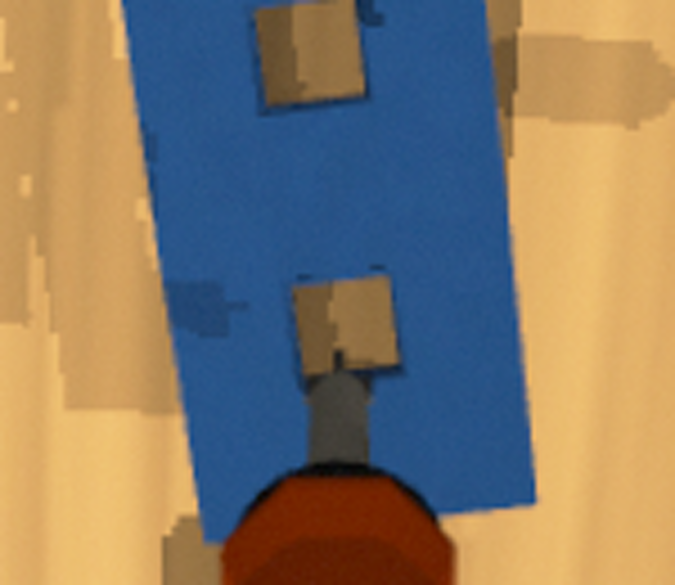

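The near hole's centre is at crop (346,327) and the bit's tip at crop (338,384). Next I work out both in world coordinates.

```bash
python3 - <<'E'
from meas import *
z=np.load("w7.npz");T=z["T"];f=lambda u,v:[255+u/4.5,140+v/4.5]
print("tip",plane("wrist",[f(338,384)],T[2,3]-.145,T)," far rib",plane("wrist",[f(338,352)],T[2,3]-.145,T),"TCP",T[:3,3])
T2=np.load("w2.npz")["T"];print("earlier far rib rel",plane("wrist",[[329.9,222.6]],T2[2,3]-.145,T2)-T2[:3,3])
print("hole",plane("wrist",[f(346,327)],.1,T),"mid",plane("wrist",[f(312,55)],.1,T))
E
```

```text
tip [[0.52519318 0.1184519  0.15445903]]  far rib [[0.52478904 0.12449704 0.15445903]] TCP [0.52464123 0.1165597  0.29945903]
earlier far rib rel [[ 0.00038512  0.00445455 -0.145     ]]
hole [[0.52700813 0.11587446 0.1       ]] mid [[0.51601376 0.1736872  0.1       ]]
```

Request:
send_rows(
  plan=[
    [[1,0.0095,-0.009,-0.05,0],[1,0.0095,-0.009,-0.12,0],[1,0.0095,-0.009,-0.19,0],[1,0.0095,-0.009,-0.26,0],[1,0.0095,-0.009,-0.32,0],[1,0.0095,-0.009,-0.38,0],[1,0.0095,-0.009,-0.44,0],[1,0.0095,-0.009,-0.5,0],[1,0.0095,-0.009,-0.55,0],[1,0.0095,-0.009,-0.6,0],[1,0.0095,-0.009,-0.64,0],[1,0.0095,-0.009,-0.67,0],[1,0.0095,-0.009,-0.67,0],[1,0.0095,-0.009,-0.67,0]],
  ],
)

```text
t: 19.83
tool_pos: [0.527, 0.1154, 0.1661]
orientation: [-2.145, -2.295, 0.001]
force: [-1.0, 0.1, -1.4]
opening: 0.0297
gripper_force: 50.0
```

```bash
python3 st.py
```

```text
19.83 [ 0.121  0.011  1.741 -0.     1.389  0.053] [0.527  0.1154 0.1661] yaw 3.89 F [-1.04  0.06 -1.43] M [ 0.055 -0.039  0.037] 0.0297 50.0
```

Inserted with no side force, so I'll lower it to contact.

Request:
send_rows(
  plan=[
    [[1,0,0,-0.01,0],[1,0,0,-0.018,0],[1,0,0,-0.024,0],[1,0,0,-0.027,0],[1,0,0,-0.027,0],[1,0,0,-0.027,0]],
  ],
)

```text
t: 20.33
tool_pos: [0.5273, 0.1154, 0.161]
orientation: [2.145, 2.295, 0.0]
force: [1.2, 0.2, -1.9]
opening: 0.0296
gripper_force: 50.0
```

```bash
python3 st.py
```

```text
20.33 [0.121 0.015 1.747 0.    1.379 0.053] [0.5273 0.1154 0.161 ] yaw 3.88 F [ 1.24  0.18 -1.93] M [ 0.007 -0.02   0.006] 0.0296 50.0
```

Request:
send_rows(
  plan=[
    [[1,0,0,-0.003,0],[1,0,0,-0.006,0],[1,0,0,-0.006,0],[1,0,0,-0.006,0]],
  ],
)

```text
t: 20.67
tool_pos: [0.5273, 0.1155, 0.1609]
orientation: [2.145, 2.295, 0.001]
force: [-4.4, 0.1, 8.0]
opening: 0.0301
gripper_force: 50.0
```

```bash
python3 st.py
```

```text
20.67 [ 0.121  0.015  1.747 -0.     1.379  0.053] [0.5273 0.1155 0.1609] yaw 3.88 F [-4.42  0.06  8.04] M [-0.209  0.958 -0.032] 0.0301 50.0
```

Request:
send_rows(
  plan=[
    [[1,0,0,0.004,0],[1,0,0,0.004,0],[0.2,0,0,0.004,0],[0,0,0,0.004,0],[-0.2,0,0,0.004,0],[-0.4,0,0,0.004,0],[-0.7,0,0,0.004,0],[-1,0,0,0.004,0],[-1,0,0,0.004,0],[-1,0,0,0.004,0],[-1,0,0,0.004,0],[-1,0,0,0.004,0],[-1,0,0,0.004,0]],
  ],
)

```text
t: 21.75
tool_pos: [0.5271, 0.1154, 0.1605]
orientation: [-2.145, -2.295, -0.0]
force: [-0.4, 0.4, -1.4]
opening: 0.0923
gripper_force: 0.0
```

```bash
python3 st.py
```

```text
21.75 [0.121 0.016 1.748 0.    1.378 0.053] [0.5271 0.1154 0.1605] yaw 3.88 F [-0.38  0.41 -1.4 ] M [ 0.02  -0.014  0.031] 0.0923 0.0
```

Request:
send_rows(
  plan=[
    [[-1,0,0,0.1,0],[-1,0,0,0.25,0],[-1,0,0,0.4,0],[-1,0,0,0.55,0],[-1,0,0,0.7,0],[-1,0,0,0.7,0],[-1,0,0,0.7,0],[-1,0,0,0.7,0],[-1,0,0,0.7,0]],
  ],
)

```text
t: 22.5
tool_pos: [0.5264, 0.1154, 0.2988]
orientation: [-2.144, -2.294, 0.003]
force: [-0.6, 0.8, -0.5]
opening: 0.0929
gripper_force: 0.0
```

```bash
python3 st.py; python3 - <<'E'
from meas import *
p,d=viewer.read_camera("scene");q,e=viewer.read_camera("side")
cv2.imwrite("pics/fin.png",np.hstack([cv2.resize(p[160:330,140:450],(400,220)),cv2.resize(q[130:400,200:420],(400,491))[:220*2][:440] if 0 else cv2.resize(q[130:400,200:420],(270,220))]))
h=hsv(p);m=(h[...,0]>=4)&(h[...,0]<10)&(h[...,1]>200)&(h[...,2]>110)
for c,st,k in blobs(m,60):
    X=cloud("scene",d,k)
    if abs(np.median(X[:,1])-.11)<.06: print(c,np.median(X,0).round(3),X.min(0).round(3),X.max(0).round(3))
E
```

```text
22.5 [ 0.121 -0.051  1.56  -0.     1.635  0.053] [0.5264 0.1154 0.2988] yaw 3.89 F [-0.59  0.82 -0.53] M [ 0.008  0.002 -0.02 ] 0.0929 0.0
[348.26011561 199.97109827] [0.403 0.122 0.099] [0.392 0.114 0.067] [0.41  0.133 0.128]
[368.59907834 210.83870968] [0.538 0.109 0.148] [0.521 0.099 0.103] [0.545 0.129 0.182]
[411.         252.27340824] [0.639 0.159 0.1  ] [0.622 0.152 0.066] [0.644 0.173 0.127]
```

View pics/fin.png

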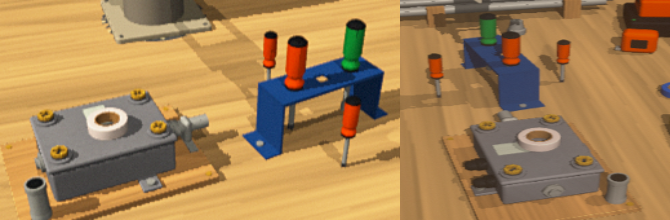

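The driver stands upright in its own hole (left panel 297,62). All four screws are seated with no red showing, and the tape, coupling and nut driver are in place.

```bash
python3 -c "
from plant import order
print(order.close_job())"
```

```text
the job is handed in; nothing more can be done
None
```

Both loose screws are fully home with no red showing, the screwdriver stands back upright in its own rack hole, and the job was handed in at about 22.5 s.

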